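# Prime the calibration pump and hold the sensor down on its test port

## Robot

A 6-joint arm with a two-finger parallel gripper is mounted at the origin on the work surface. World frame = base frame: x ahead of the robot, y to its left, z up, the work surface at z = 0. Lengths are in m, angles in degrees, forces in N, time in s.
With the tool pointing down it reaches from about 0.4 to 0.825 m from the base axis. Payload 7 kg.
Tool frame: the origin (TCP) lies on the centre line of the jaws, within the pads' length; the fingertips stand 19 mm ahead of it and the grasp point (between the pads) is the TCP (r.tip_extent is the distance from the TCP to the fingertips, in m); z points along the fingers, y is the line along which they close (so a half turn about z gives the same grasp; the last joint's range is limited). The gripper opens to 88 mm and grips with 3 to 60 N. Pads are 19 mm wide; open, the fingers measure 130 mm over their backs; the gripper's body (78 mm by 193 mm) begins 47 mm behind the grasp point.
Start: joints at [93.742, 20.546, 0.682, 0, -70.136, -16.507], TCP at [0.149, 0.658, 0.246] pointing down, gripper open.
Joint ranges: [-176.03, 176.03], [-82.01, 121.73], [-58.28, 71.71], [-173.87, 95.51], [-174.79, -0.11], [-173.66, 173.66]. Speed limits (degrees/s): [136.94, 136.94, 172.46, 180, 180, 180].

## Interface

Orientations are given as [roll, pitch, yaw] about the fixed x, y, z axes, in that order (R = Rz(yaw) Ry(pitch) Rx(roll)).
In Python, from plant import r gives the robot as it stands. The module is installed in compiled form; this text tells all that it offers.
- The arm moves only by the tool jog_arm, never from a script. Its argument "deltas" is a list that holds one entry, the list of rows, each a list of 5 numbers: the opening, from -1 (shut) to 1 (fully open), then the shift along the world's x, y, z in cm, then the turn about the world's z in rad. In form: [[[claw, dx, dy, dz, turn], ...]]. A call has 1 to 8 rows; each row shifts and turns the commanded pose from where the row before left it; what a row does not reach is not made up. A row lasts 1/8 s, in which the tool goes at most 62.5 mm and 10.7 degrees, less where a joint would pass 70% of its speed; a pose out of reach is approached as far as the arm can. A call with a gripper value outside its range is refused whole. The fingers move at their own pace and stop on an object; "force" is the grip in N (left out, the last holds). Time passes only in rows, so rows that do not move let the fingers close. It gives the time, the measured TCP pose, the force, the opening and the grip force at its end, in the units of the state.
- r.get_state(): the state, without advancing time (a new reading comes with each control period).
- r.capture(name): name is "scene" or "top" or "wrist"; returns the picture (400x640x3 uint8, blue, green, red); there is no depth.
- r.camera_info(name): a dict with "fx", "fy", "cx", "cy" (pixels), "view" (4x4, takes a point from world to camera coordinates). Camera axes: x right, y up, looking along -z (the intrinsics and any distortion apply to the point x, -y, -z); pixel columns grow to the right and rows downward; lengths in m; the calibration is good to about 2 mm. A picture is of the moment at which its call begins: read the wrist's pose just before it. camera_info takes no time and is no camera call; for the wrist camera it gives the pose at the moment of the call.
- r.close_job(): hands the job in; it is judged then, once.
The state is a dict: "time_s": time; "joints": joint angles; "qd": joint speeds; "joint_torque": joint torques, N m; "tcp_pos": TCP position; "eef_rot": TCP orientation; "contact_force": force on the tool from outside, world axes, zero at the start; "moment": the same for the moment, N m; "gripper_width": finger opening in m; "gripper_force": force on a finger pad.
Only numpy, scipy, OpenCV 4.12 (cv2) and the standard library are available. Lean on these libraries where they do the work, as an engineer would, in place of code of your own. Each camera call takes 0.05 s, during which the arm holds its last target. There are 200 camera calls.

## Task

Prime the hydraulic calibration pump with at least three full strokes of its hand lever, each one down to the stop and then let fully back up by its spring. Then take the tallest of the three pressure sensors out of the wooden stand, put its spigot upright into the pump's test port and press it gently straight down until the sprung seal in the port carries a steady 15 N or so; finish while still holding it like that, because a colleague will now screw the port's sleeve up onto it. A hard shove would ruin the seal, and the other two sensors stay where they are in the stand.

Things in the scene. Friction and masses are not known exactly. Their poses are not given: they have to be found in the camera images.
- pump: white pump unit fixed to the bench, left or right, turned a little. Origin on the bench; x axis to its back, front (-x) to the robot side, z up. In its frame, mm: housing x -80 to 120, y -160 to 160, 70 high; test port at (-20, 0); lever hinge (75, 110, 120), lever along -x; a gauge with 80 mm case at (0, -120), top at 186; a crank out of the front at y -30 to -120, x to -217, below z 70
- port (a point): centre of the mouth of the test port, an upright steel tube on the pump's top, mouth 106 mm above the bench, z axis up; bore 20 mm across, flared to 26 mm in the top 8 mm, outside 34 mm at the mouth; a loose black knurled sleeve 44 mm across sits around it below, from 77 to 99 mm above the bench
- seal: the round rubber-faced sprung seal inside the test port, 17.6 mm across; origin at the centre of its top face, 12 mm below the mouth when free. It gives downwards by up to 8 mm: 3 N at the first touch, then 3 N more for every mm (15 N at 4 mm, 27 N at the bottom)
- lever (a joint): angle of the pump's hand lever, rad: 0 = fully up (25 degrees above level, where its spring returns it by itself within about a second), 0.65 = fully down on its stop (12 degrees below level)
- lever_grip (a point): point on the axis of the lever's black round handle, 190 mm from the hinge; handle 24 mm across (28 mm at its end), from 108 to 219 mm from the hinge, free all round. 200 mm above the bench when up, 80 mm when down. Pushing straight down here takes about 6 N at the top and 11 N at the bottom, more when fast
- lever_hinge (a point): middle of the lever's level hinge pin, 120 mm above the bench, in the upright clevis at the back of the pump; the lever points from here to the front of the pump (its -x) and the pin runs along the pump's y axis
- stand: fixed wooden block 64 x 240 x 45 mm high on the bench, with three holes 23 mm across and 30 mm deep in a row along its y axis, 80 mm apart, the middle one at its centre; a sensor stands spigot-down in each, in any order. Origin at the centre of its underside
- sensor: the tallest sensor, bright steel, round, 149 mm long, 0.26 to 0.44 kg. Origin at the centre of the spigot's lower end, z axis up along the sensor. Upwards from it: plain spigot 16 mm across to 22 mm; collar and hexagon, 35 mm across, to 51 mm; body 38 mm across from 53 to 138 mm; plug 12 mm across to 149 mm. In the stand the origin is 23 mm above the bench; up to 3.5 mm play in the hole
- slim_sensor: another sensor in the stand, 116 mm long with a slim body 24 mm across; same spigot; origin at the spigot's lower end. To be left alone
- short_sensor: another sensor in the stand, 102 mm long with a short thick body 46 mm across; same spigot; origin at the spigot's lower end. To be left alone
Mind the look-alikes: they are no part of the job. Leave any blue or purple look-alike of the sensor alone.

How it is judged:
By the outcome, as a careful person would: the job done as asked, in the order asked, and still so for the second after the job is handed in, while the arm keeps its last pose, push and grip.
It also fails if it takes over 72 s, if anything falls off the work surface, if the arm or the gripper's body presses on something with over 40 N, if the wrist force passes 120 N, or if a joint passes its speed limit or range.

## Working session

There is one attempt and no reset: what is moved stays moved. The work goes in short steps, Python scripts to look and compute and a tool call to move; the robot and the scene stay as the last step left them, time stands still between calls to the robot, and variables do not carry over. Pictures are saved under pics/ and viewed, at most 10 in all, crops included, and the job is handed in when it is done.

Besides the shell and the picture viewer there is one more tool, called after "Emit:" as a command line: name --argument value ..., lists and objects as JSON in quotes. jog_arm: Moves the arm, as the interface text tells. Its arguments: {"type":"object","properties":{"deltas":{"type":"array"},"force":{"type":"number"}},"required":["deltas"]}

```bash
mkdir -p pics; python3 - <<'E'
from plant import r
import cv2
for n in("scene","top"):
    cv2.imwrite(f"pics/{n}0.png",r.capture(n)); i=r.camera_info(n); print(n,i)
s=r.get_state(); print(s)
E
```

```text
scene {'fx': 415.60052757632525, 'fy': 415.60052757632525, 'cx': 309.5873166422505, 'cy': 200.61070118030233, 'view': array([[ 0.49118848,  0.87084447, -0.01907329, -0.28853704],
       [-0.47975643,  0.28874684,  0.82852823,  0.14667585],
       [ 0.72702658, -0.39781299,  0.55962235, -1.49717994],
       [ 0.        ,  0.        ,  0.        ,  1.        ]])}
top {'fx': 394.374889663405, 'fy': 394.374889663405, 'cx': 326.73600283374304, 'cy': 193.8705770235024, 'view': array([[ 0.02178719, -0.99961165,  0.01737428,  0.02469047],
       [ 0.98987582,  0.02400644,  0.13989122, -0.59057669],
       [-0.14025399,  0.01415055,  0.99001443, -1.06058904],
       [ 0.        ,  0.        ,  0.        ,  1.        ]])}
{'time_s': 0.1, 'joints': array([ 9.37418804e+01,  2.05882917e+01,  6.40412765e-01, -1.71817033e-02,
       -7.01355799e+01, -1.65076545e+01]), 'qd': array([ 0.01367338, -0.05090823,  0.10068321,  0.17558322,  0.00592073,
        0.07520301]), 'joint_torque': array([-2.54157530e-03, -5.84167314e+01,  2.93750811e+01,  7.01563239e+00,
        1.01513753e-02, -4.60526132e-05]), 'tcp_pos': array([0.14907906, 0.65792754, 0.24471781]), 'eef_rot': array([ 1.79915391e+02, -8.22935027e-03, -1.27716181e+01]), 'contact_force': array([-0.47281336, -1.13733615,  0.34601774]), 'moment': array([-0.02805991,  0.01244185, -0.03162184]), 'gripper_force': 0.0, 'gripper_width': 0.08754049557483098}
```

View pics/scene0.png

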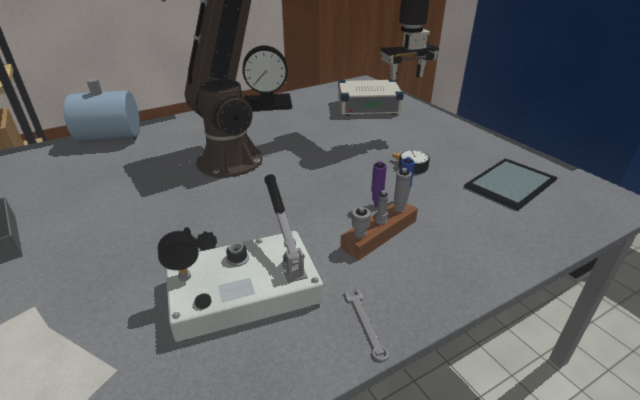

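View pics/top0.png

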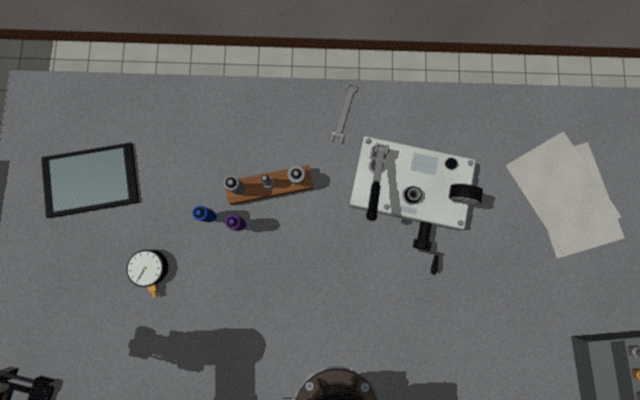

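The scene view shows the pump at (240,280), with its lever tip at (272,180) and port at (237,248). In the stand I see the short sensor (362,222), the slim one (382,205) and a tall steel one (403,188). Blue (408,170) and purple (379,180) look-alikes stand behind it. The tall steel one fits the description. I'll confirm it in an enlarged crop.

```bash
python3 - <<'E'
import cv2,numpy as np
t=cv2.imread("pics/top0.png");s=cv2.imread("pics/scene0.png")
f=lambda im,x,y,w,h,k:cv2.resize(im[y:y+h,x:x+w],None,fx=k,fy=k,interpolation=cv2.INTER_CUBIC)
a=f(t,190,130,133,100,6);cv2.imwrite("pics/c1.png",a)
a=f(t,345,130,145,110,5);cv2.imwrite("pics/c2.png",a)
a=f(s,330,150,100,110,5);cv2.imwrite("pics/c3.png",a)
E
```

```text
(no output)
```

View pics/c1.png

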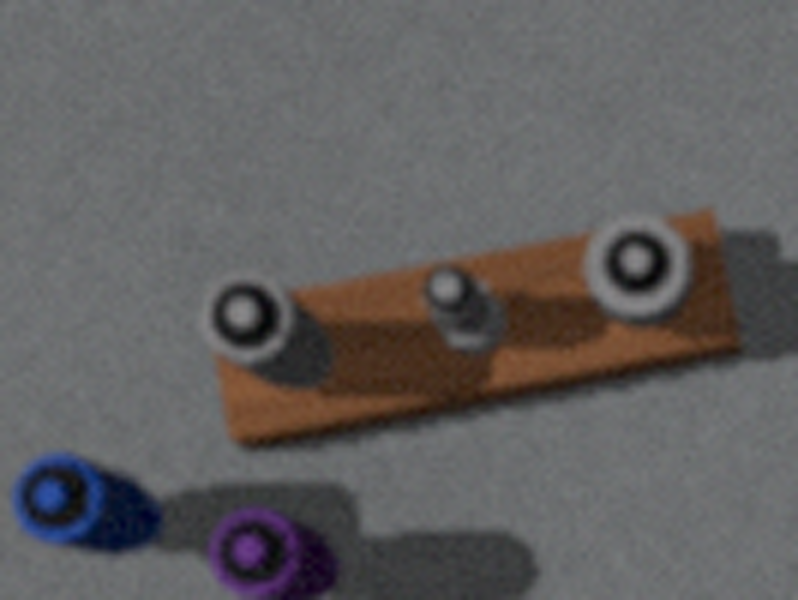

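View pics/c2.png

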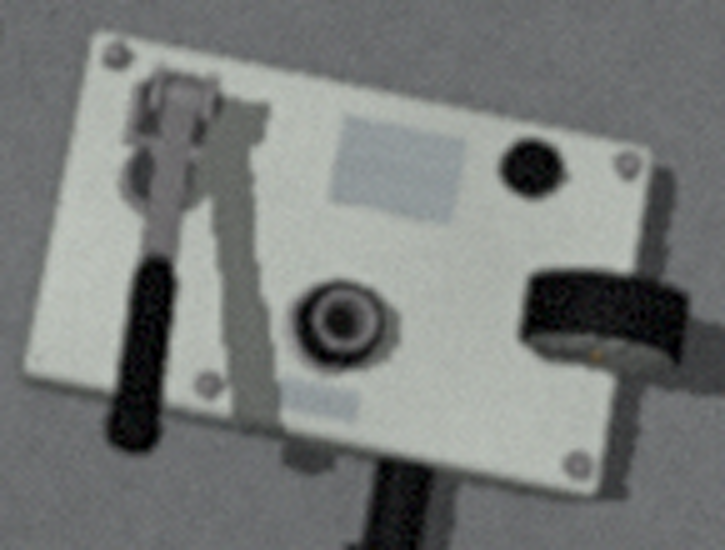

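View pics/c3.png

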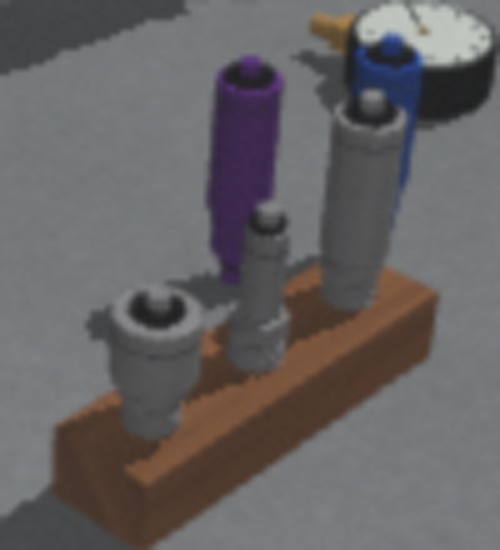

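The crop confirms it. The tall steel sensor is at the far (-px) end of the stand, with its plug at top view (230.2,182.3). Blue and purple stand outside the stand. The port mouth is at top view about (413.4,194.2).

```bash
cat >h.py <<'E'
import numpy as np
def ray(i,u,v):
    V=i["view"];R=V[:3,:3];c=-R.T@V[:3,3]
    return c,R.T@np.array([(u-i["cx"])/i["fx"],-(v-i["cy"])/i["fy"],-1])
def atz(i,u,v,z):
    c,d=ray(i,u,v);return c+d*(z-c[2])/d[2]
def px(i,p):
    V=i["view"];q=V[:3,:3]@p+V[:3,3];return np.array([i["cx"]-i["fx"]*q[0]/q[2],i["cy"]+i["fy"]*q[1]/q[2]])
E
python3 - <<'E'
from plant import r
from h import *
from scipy.optimize import least_squares
t=r.camera_info("top");s=r.camera_info("scene");np.set_printoptions(precision=4,suppress=True)
A=lambda x,y:(190+x/6,130+y/6)
B=lambda x,y:(345+x/5,130+y/5)
C=lambda x,y:(330+x/5,150+y/5)
print("tall plug",atz(t,*A(241,314),.172),"rim",atz(t,*A(247,319),.161),"scene plug",atz(s,*C(371,97),.172))
print("slim plug",atz(t,*A(447,287),.139),"short",atz(t,*A(637,262),.125))
for c in[(247,440),(740,347),(715,207)]:print("stand",atz(t,*A(*c),.045))
print("blue",atz(t,*A(52,495),.15),"purple",atz(t,*A(252,548),.15))
print("port",atz(t,*B(342,321),.106))
# pump fit: screws/corners at z .07 and port
obs=[((.12,.16,.07),B(95,31)),((.12,-.16,.07),B(652,150)),((-.08,.16,.07),B(25,378)),((-.08,-.16,.07),B(598,496)),((-.02,0,.106),B(342,321))]
def W(p,q):
    x,y,a=p;c,s_=np.cos(a),np.sin(a);return np.array([x+c*q[0]-s_*q[1],y+s_*q[0]+c*q[1],q[2]])
f=lambda p:np.concatenate([px(t,W(p,q))-o for q,o in obs])
R=least_squares(f,[.6,-.2,0]);p=R.x;print(p,np.degrees(p[2]),R.fun)
print("port",W(p,(-.02,0,.106)))
a=np.radians(25)
for L in(.19,.21): print("grip up",W(p,(.075-L*np.cos(a),.11,.12+L*np.sin(a))))
print("grip dn",W(p,(.075-.19*np.cos(np.radians(12)),.11,.08)))
print("leverend obs",atz(t,*B(133,440),.212),W(p,(.075-.219*np.cos(a),.11,.12+.219*np.sin(a))))
E
```

```text
tall plug [0.5942 0.2782 0.172 ] rim [0.594  0.2782 0.161 ] scene plug [0.6012 0.2767 0.172 ]
slim plug [0.6135 0.1993 0.139 ] short [0.629  0.1199 0.125 ]
stand [0.5565 0.3018 0.045 ]
stand [0.6054 0.0761 0.045 ]
stand [0.6715 0.0895 0.045 ]
blue [0.52  0.357 0.15 ] purple [0.5    0.2733 0.15  ]
port [ 0.5854 -0.1894  0.106 ]
[ 0.6043 -0.1944 -0.185 ] -10.602456362033418 [-0.7854 -0.4914  0.8483 -0.7564 -0.9713  0.0141  0.3916  0.8192  0.5113
  0.2819]
port [ 0.5846 -0.1908  0.106 ]
grip up [ 0.529  -0.0684  0.2003]
grip up [ 0.5112 -0.0651  0.2087]
grip dn [ 0.5156 -0.0659  0.08  ]
leverend obs [ 0.5112 -0.0656  0.212 ] [ 0.5032 -0.0636  0.2126]
```

Emit:
jog_arm --deltas '[[[-1,2.3,-4.5,0.6,0],[-1,2.3,-4.5,0.6,0],[-1,2.3,-4.5,0.6,0],[-1,2.3,-4.5,0.6,0],[-1,2.3,-4.5,0.6,0],[-1,2.3,-4.5,0.6,0],[-1,2.3,-4.5,0.6,0],[-1,2.3,-4.5,0.6,0]]]' --force 20

```text
time_s: 1.1
tcp_pos: [0.3334, 0.2966, 0.2937]
eef_rot: [180.0, 0.0, -12.7]
contact_force: [0.7, 0.4, 0.1]
gripper_width: 0.013
gripper_force: 0.0
```

Emit:
jog_arm --deltas '[[[-1,2.3,-4.5,0,0.02],[-1,2.3,-4.5,0,0.02],[-1,2.3,-4.5,0,0],[-1,2.3,-4.5,0,0],[-1,2.3,-4.5,0,0],[-1,2.3,-4.5,0,0],[-1,2.3,-4.5,0,0],[-1,2.3,-4.5,0,0]]]'

```text
time_s: 2.1
tcp_pos: [0.5175, -0.0634, 0.2934]
eef_rot: [-180.0, 0.0, -10.5]
contact_force: [0.6, 1.0, -0.8]
gripper_width: 0.0006
gripper_force: 0.0
```

Emit:
jog_arm --deltas '[[[-1,0,0,0,0],[-1,0,0,0,0]]]'

```text
time_s: 2.35
tcp_pos: [0.5168, -0.0619, 0.2931]
eef_rot: [180.0, 0.1, -10.5]
contact_force: [0.5, -0.3, -0.6]
gripper_width: 0.0003
gripper_force: 0.0
```

Emit:
jog_arm --deltas '[[[-1,0.5,-0.5,-2,0],[-1,0,0,-2,0],[-1,0,0,-1,0],[-1,0,0,-1,0],[-1,0,0,-1,0],[-1,0,0,-1,0],[-1,0,0,-1,0],[-1,0,0,0,0]]]'

```text
time_s: 3.35
tcp_pos: [0.5228, -0.0663, 0.2046]
eef_rot: [180.0, -0.1, -10.4]
contact_force: [-0.3, -0.0, 6.4]
gripper_width: 0.0002
gripper_force: 2.7
```

```bash
python3 - <<'E'
from plant import r
import cv2,numpy as np
a=r.capture("scene")[130:330,140:340];b=r.capture("wrist")
cv2.imwrite("pics/l1.png",np.hstack([cv2.resize(a,(400,400)),cv2.resize(b,None,fx=.62,fy=1)[:, :400]]))
E
```

```text
(no output)
```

View pics/l1.png

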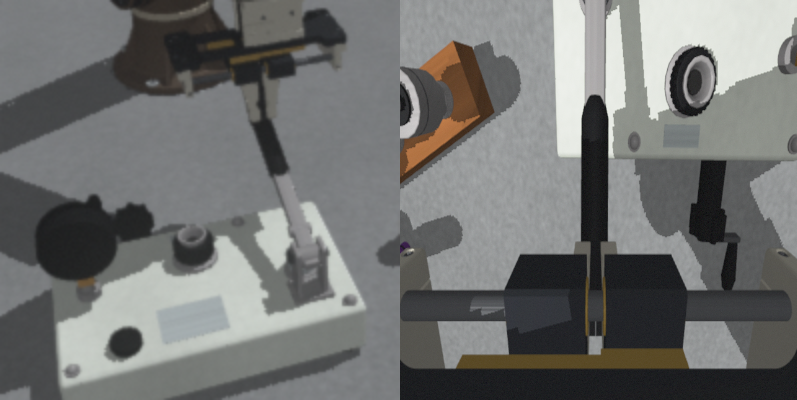

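The closed fingers are on the lever handle and centred on it (wrist view about 595,250), with 6 N contact. I'll stroke down.

Emit:
jog_arm --deltas '[[[-1,0,0,-1.2,0],[-1,0,0,-1.2,0],[-1,0,0,-1.2,0],[-1,0,0,-1.2,0],[-1,0,0,-1.2,0],[-1,0,0,-1.2,0],[-1,0,0,-1,0],[-1,0,0,0,0]]]'

```text
time_s: 4.45
tcp_pos: [0.5212, -0.0664, 0.122]
eef_rot: [180.0, 0.1, -10.4]
contact_force: [-6.5, 1.3, 10.0]
gripper_width: 0.0005
gripper_force: 5.4
```

Emit:
jog_arm --deltas '[[[-1,0,0,-0.3,0],[-1,0,0,-0.3,0],[-1,0,0,0,0]]]'

```text
time_s: 4.82
tcp_pos: [0.5217, -0.0664, 0.1167]
eef_rot: [180.0, 0.0, -10.4]
contact_force: [-5.2, 1.2, 10.1]
gripper_width: 0.0002
gripper_force: 5.5
```

Emit:
jog_arm --deltas '[[[-1,0,0,-0.3,0],[-1,0,0,-0.2,0],[-1,0,0,0,0]]]'

```text
time_s: 5.2
tcp_pos: [0.5223, -0.0665, 0.1126]
eef_rot: [180.0, -0.1, -10.4]
contact_force: [-7.1, -0.1, 15.5]
gripper_width: 0.0006
gripper_force: 8.4
```

Emit:
jog_arm --deltas '[[[-1,0,0,-0.2,0],[-1,0,0,0,0]]]'

```text
time_s: 5.45
tcp_pos: [0.5224, -0.0666, 0.1119]
eef_rot: [180.0, -0.1, -10.4]
contact_force: [-11.7, 1.0, 28.0]
gripper_width: 0.0005
gripper_force: 15.0
```

At the stop, with 28 N on the lever. Release, wait, repeat.

Emit:
jog_arm --deltas '[[[-1,0,0,4,0],[-1,0,0,5,0],[-1,0,0,5,0],[-1,0,0,0,0],[-1,0,0,0,0],[-1,0,0,0,0],[-1,0,0,0,0],[-1,0,0,0,0]]]'

```text
time_s: 6.45
tcp_pos: [0.522, -0.0667, 0.248]
eef_rot: [180.0, 0.1, -10.5]
contact_force: [-0.1, -0.1, 0.8]
gripper_width: 0.0005
gripper_force: 0.0
```

Emit:
jog_arm --deltas '[[[-1,0,0,0,0],[-1,0,0,0,0],[-1,0,0,0,0],[-1,0,0,0,0],[-1,0,0,0,0],[-1,0,0,0,0],[-1,0,0,-1,0],[-1,0,0,-1.2,0]]]'

```text
time_s: 7.45
tcp_pos: [0.5208, -0.0669, 0.2264]
eef_rot: [180.0, 0.1, -10.5]
contact_force: [-5.3, 0.8, 8.8]
gripper_width: 0.0006
gripper_force: 4.4
```

Emit:
jog_arm --deltas '[[[-1,0,0,-1.5,0],[-1,0,0,-1.5,0],[-1,0,0,-1.5,0],[-1,0,0,-1.5,0],[-1,0,0,-1.5,0],[-1,0,0,-1.5,0],[-1,0,0,-1.3,0],[-1,0,0,-1.0,0]]]'

```text
time_s: 8.45
tcp_pos: [0.5214, -0.0671, 0.1134]
eef_rot: [179.9, 0.1, -10.5]
contact_force: [-4.1, 0.6, 11.5]
gripper_width: 0.0002
gripper_force: 6.2
```

Emit:
jog_arm --deltas '[[[-1,0,0,-0.3,0],[-1,0,0,-0.2,0],[-1,0,0,0,0],[-1,0,0,0,0]]]'

```text
time_s: 8.95
tcp_pos: [0.5219, -0.0672, 0.1114]
eef_rot: [179.9, -0.1, -10.4]
contact_force: [-13.6, 1.6, 35.0]
gripper_width: 0.0003
gripper_force: 18.4
```

Emit:
jog_arm --deltas '[[[-1,0,0,4,0],[-1,0,0,5,0],[-1,0,0,5,0],[-1,0,0,0,0],[-1,0,0,0,0],[-1,0,0,0,0],[-1,0,0,0,0],[-1,0,0,0,0]]]'

```text
time_s: 9.95
tcp_pos: [0.522, -0.0667, 0.2479]
eef_rot: [180.0, 0.1, -10.5]
contact_force: [-0.4, -0.4, 0.8]
gripper_width: 0.0004
gripper_force: 0.0
```

Emit:
jog_arm --deltas '[[[-1,0,0,0,0],[-1,0,0,0,0],[-1,0,0,0,0],[-1,0,0,0,0],[-1,0,0,0,0],[-1,0,0,0,0],[-1,0,0,-1,0],[-1,0,0,-1.2,0]]]'

```text
time_s: 10.95
tcp_pos: [0.5208, -0.0669, 0.2264]
eef_rot: [180.0, 0.1, -10.5]
contact_force: [-4.8, 1.4, 8.7]
gripper_width: 0.0003
gripper_force: 4.4
```

Emit:
jog_arm --deltas '[[[-1,0,0,-1.5,0],[-1,0,0,-1.5,0],[-1,0,0,-1.5,0],[-1,0,0,-1.5,0],[-1,0,0,-1.5,0],[-1,0,0,-1.5,0],[-1,0,0,-1.3,0],[-1,0,0,-1.0,0]]]'

```text
time_s: 11.95
tcp_pos: [0.5214, -0.0671, 0.1134]
eef_rot: [179.9, 0.1, -10.5]
contact_force: [-3.4, -1.2, 11.9]
gripper_width: 0.0007
gripper_force: 6.2
```

Emit:
jog_arm --deltas '[[[-1,0,0,-0.3,0],[-1,0,0,-0.1,0],[-1,0,0,0,0],[-1,0,0,0,0]]]'

```text
time_s: 12.45
tcp_pos: [0.5218, -0.0672, 0.1117]
eef_rot: [179.9, -0.0, -10.4]
contact_force: [-11.4, 1.8, 28.6]
gripper_width: 0.0005
gripper_force: 15.0
```

Emit:
jog_arm --deltas '[[[-1,0,0,4,0],[-1,0,0,5,0],[-1,0,0,5,0],[-1,0,0,0,0],[-1,0,0,0,0],[-1,0,0,0,0],[-1,0,0,0,0],[-1,0,0,0,0]]]'

```text
time_s: 13.45
tcp_pos: [0.522, -0.0667, 0.2489]
eef_rot: [180.0, 0.1, -10.5]
contact_force: [-0.1, 0.5, -0.7]
gripper_width: 0.0005
gripper_force: 0.0
```

Emit:
jog_arm --deltas '[[[-1,0,0,0,0],[-1,0,0,0,0],[-1,0,0,0,0],[-1,0,0,0,0],[-1,0,0,0,0],[-1,0,0,0,0],[-1,0,0,-1.1,0],[-1,0,0,-1.2,0]]]'

```text
time_s: 14.45
tcp_pos: [0.5208, -0.0669, 0.2263]
eef_rot: [180.0, 0.1, -10.5]
contact_force: [-4.9, 0.7, 9.6]
gripper_width: 0.0004
gripper_force: 4.4
```

Emit:
jog_arm --deltas '[[[-1,0,0,-1.5,0],[-1,0,0,-1.5,0],[-1,0,0,-1.5,0],[-1,0,0,-1.5,0],[-1,0,0,-1.5,0],[-1,0,0,-1.5,0],[-1,0,0,-1.3,0],[-1,0,0,-1.0,0]]]'

```text
time_s: 15.45
tcp_pos: [0.5214, -0.0671, 0.1133]
eef_rot: [179.9, 0.1, -10.5]
contact_force: [-4.1, 0.3, 11.6]
gripper_width: 0.0006
gripper_force: 6.2
```

Emit:
jog_arm --deltas '[[[-1,0,0,-0.3,0],[-1,0,0,-0.1,0],[-1,0,0,0,0],[-1,0,0,0,0]]]'

```text
time_s: 15.95
tcp_pos: [0.5218, -0.0672, 0.1117]
eef_rot: [179.9, -0.0, -10.4]
contact_force: [-11.6, 2.3, 29.0]
gripper_width: 0.0008
gripper_force: 15.2
```

Emit:
jog_arm --deltas '[[[-1,0,0,4,0],[-1,0,0,5,0],[-1,0,0,5,0],[-1,0,0,5,0],[-1,0,0,0,0],[-1,0,0,0,0],[-1,0,0,0,0],[-1,0,0,0,0]]]'

```text
time_s: 16.95
tcp_pos: [0.5218, -0.0668, 0.2984]
eef_rot: [180.0, 0.1, -10.5]
contact_force: [0.4, 0.4, -0.1]
gripper_width: 0.0
gripper_force: 0.0
```

Emit:
jog_arm --deltas '[[[0.36,0,4.5,0,0],[0.36,0,5,0,0],[0.36,0,5,0,0],[0.36,0,5,0,0],[0.36,0,5,0,0],[0.36,0,5,0,0],[0.36,0,5,0,0],[0.36,0,0,0,0]]]'

```text
time_s: 17.95
tcp_pos: [0.5218, 0.2812, 0.2979]
eef_rot: [179.9, 0.1, -10.3]
contact_force: [-0.4, -0.8, -0.1]
gripper_width: 0.0596
gripper_force: 0.0
```

Emit:
jog_arm --deltas '[[[0.36,0,0,0,0],[0.36,0,0,0,0],[0.36,0,0,0,0]]]'

```text
time_s: 18.32
tcp_pos: [0.5223, 0.2774, 0.2998]
eef_rot: [-180.0, -0.0, -10.5]
contact_force: [0.1, -0.6, -1.1]
gripper_width: 0.0595
gripper_force: 0.0
```

```bash
python3 - <<'E'
from plant import r
from h import *
import cv2
i=r.camera_info("wrist");b=r.capture("wrist");cv2.imwrite("pics/w1.png",b)
np.save("w1.npy",i["view"]);print({k:i[k] for k in("fx","fy","cx","cy")})
c=-i["view"][:3,:3].T@i["view"][:3,3];print(c,r.get_state()["tcp_pos"])
for x,y in((.594,.278),(.6012,.2767)):print(px(i,np.array([x,y,.172])))
cv2.imwrite("pics/w1s.png",r.capture("scene"))
E
```

```text
{'fx': 345.27747719436496, 'fy': 345.27747719436496, 'cx': 315.0236697181364, 'cy': 196.87289969982845}
[0.60515821 0.26153384 0.43954562] [0.52231242 0.27750187 0.29986975]
[296.04567118 105.6478813 ]
[295.83568365  95.4863854 ]
```

View pics/w1.png

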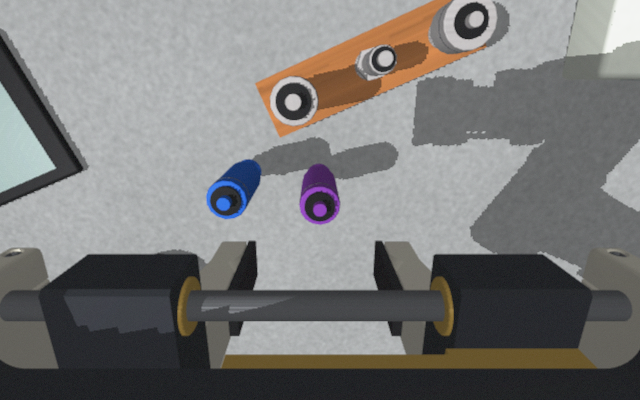

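The wrist view shows the tall sensor's plug at (292.5,102), the slim one at (383,59) and the short one at (475,20). The blue look-alike is at (223,205) and the purple one at (319,209).

```bash
python3 - <<'E'
from plant import r
from h import *
i=r.camera_info("wrist");i["view"]=np.load("w1.npy")
for n,p,z in(("plug",(292.5,102),.172),("rim",(293,101.5),.161),("blue",(223,205),.149),("purple",(319,209),.149)):print(n,atz(i,*p,z))
E
```

```text
plug [0.59707188 0.28008245 0.172     ]
rim [0.59703643 0.28038669 0.161     ]
blue [0.52094026 0.36038026 0.149     ]
purple [0.50163853 0.27701042 0.149     ]
```

Emit:
jog_arm --deltas '[[[0.36,3.7,0.1,0,0],[0.36,3.8,0.1,0,0],[0.36,0,0,-3,0],[0.36,0,0,-3,0],[0.36,0,0,-3,0],[0.36,0,0,-2,0],[0.36,0,0,0,0],[0.36,0,0,0,0]]]'

```text
time_s: 19.42
tcp_pos: [0.5978, 0.2804, 0.1907]
eef_rot: [-180.0, -0.1, -10.5]
contact_force: [-0.5, 0.4, -0.0]
gripper_width: 0.0598
gripper_force: 0.0
```

```bash
python3 - <<'E'
from plant import r
from h import *
import cv2
i=r.camera_info("wrist");b=r.capture("wrist");cv2.imwrite("pics/w2.png",b);print(r.get_state()["tcp_pos"])
for z in(.161,.172):print(px(i,np.array([.597,.279,z])))
E
```

```text
[0.59782743 0.28052054 0.19099279]
[316.77727526 250.42994082]
[316.87710752 260.14841837]
```

View pics/w2.png

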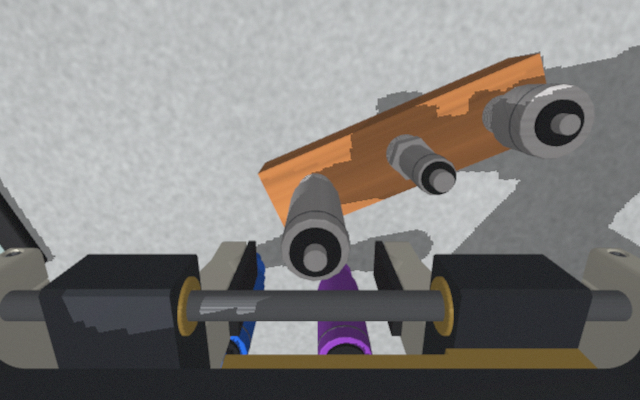

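The sensor plug is at (316,258) in the wrist view, centred between the fingers and within 1 mm of the prediction.

Emit:
jog_arm --deltas '[[[0.36,0,-0.1,-2,0],[0.36,0,0,-2,0],[0.36,0,0,-1.4,0],[0.36,0,0,0,0],[-0.5,0,0,0,0],[-0.5,0,0,0,0],[-0.5,0,0,0,0],[-0.5,0,0,0,0]]]' --force 45

```text
time_s: 20.48
tcp_pos: [0.5975, 0.2796, 0.1363]
eef_rot: [-180.0, -0.1, -10.5]
contact_force: [-0.2, 1.1, 2.8]
gripper_width: 0.0375
gripper_force: 45.0
```

Emit:
jog_arm --deltas '[[[-0.5,0,0,0,0],[-0.5,0,0,0,0],[-0.5,0,0,0,0]]]'

```text
time_s: 20.85
tcp_pos: [0.5976, 0.2796, 0.1362]
eef_rot: [-180.0, -0.1, -10.5]
contact_force: [-1.0, 1.8, 5.5]
gripper_width: 0.0373
gripper_force: 45.0
```

Emit:
jog_arm --deltas '[[[-0.5,0,0,0.5,0],[-0.5,0,0,1,0],[-0.5,0,0,2,0],[-0.5,0,0,3,0],[-0.5,0,0,4,0],[-0.5,0,0,4.5,0],[-0.5,0,0,4,0],[-0.5,0,0,3,0]]]'

```text
time_s: 21.85
tcp_pos: [0.597, 0.2791, 0.3577]
eef_rot: [-180.0, -0.0, -10.5]
contact_force: [-0.1, 0.0, -4.5]
gripper_width: 0.0373
gripper_force: 45.0
```

Emit:
jog_arm --deltas '[[[-0.5,-1.5,-4,0,0],[-0.5,-1.5,-5,0,0],[-0.5,-1,-5,0,0],[-0.5,-1,-5,0,0],[-0.5,-1,-5,0,0],[-0.5,-1,-5,0,0],[-0.5,-1,-5,0,0],[-0.5,0,-5,0,0]]]'

```text
time_s: 22.85
tcp_pos: [0.5158, -0.1122, 0.3561]
eef_rot: [-180.0, -0.0, -10.5]
contact_force: [1.6, 0.8, -3.1]
gripper_width: 0.0376
gripper_force: 45.0
```

Emit:
jog_arm --deltas '[[[-0.5,0,-4,0,0],[-0.5,0,-3,0,0],[-0.5,0,-1,0,0],[-0.5,0,0,0,0],[-0.5,0,0,0,0],[-0.5,0,0,0,0]]]'

```text
time_s: 23.6
tcp_pos: [0.5172, -0.1898, 0.3557]
eef_rot: [-180.0, -0.0, -10.4]
contact_force: [-0.8, -0.3, -3.6]
gripper_width: 0.0375
gripper_force: 45.0
```

```bash
python3 - <<'E'
from plant import r
from h import *
import cv2
i=r.camera_info("wrist");b=r.capture("wrist");np.save("w3.npy",i["view"])
s=r.get_state();print(s["tcp_pos"],s["eef_rot"],s["contact_force"])
sc=r.capture("scene");cv2.imwrite("pics/s3.png",sc)
p=px(i,np.array([.586,-.189,.106]));print(p)
x,y=[int(max(0,v)) for v in p-60];x=min(x,520);y=min(y,280);print(x,y)
a=cv2.resize(b[y:y+120,x:x+120],(480,480),interpolation=cv2.INTER_CUBIC)
im=np.zeros((480,800,3),np.uint8);im[:,:480]=a;im[:200,480:]=cv2.resize(b,(320,200))
j=px(r.camera_info("scene"),s["tcp_pos"]).astype(int);c=sc[max(0,j[1]-60):j[1]+80,j[0]-80:j[0]+80];print(j)
im[200:480,480:]=cv2.resize(c,(320,280));cv2.imwrite("pics/w3.png",im)
E
```

```text
[ 0.51724528 -0.18990903  0.35568971] [-1.79991037e+02 -1.07161897e-02 -1.04059192e+01] [ 0.20435321  0.95433969 -4.53358829]
[302.31188941 102.33880032]
242 42
[208 132]
```

View pics/w3.png

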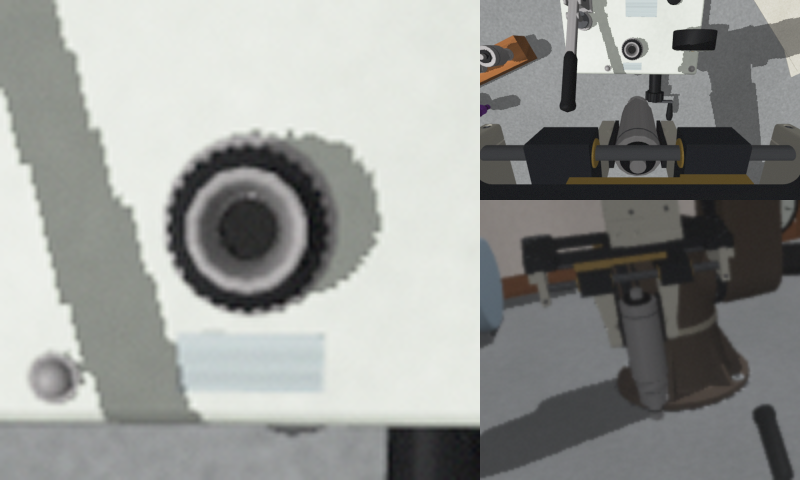

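The port mouth centre is at wrist pixel (303.5,99.3). Next I'll check the sensor's alignment in the hand against its predicted outline.

```bash
python3 - <<'E'
from plant import r
from h import *
import cv2
i=r.camera_info("wrist");print(atz(i,303.5,99.25,.106))
b=r.capture("wrist");s=r.get_state();t=s["tcp_pos"]
k=5
x0,y0=255,150
im=cv2.resize(b[y0:y0+100,x0:x0+120],None,fx=k,fy=k,interpolation=cv2.INTER_CUBIC)
def circ(cam,z,d,f):
    a=np.linspace(0,2*np.pi,60)
    q=np.array([f(px(cam,t+np.array([d/2*np.cos(u),d/2*np.sin(u),z-.1132]))) for u in a]);return q.astype(np.int32)
f=lambda p:(p-np.array([x0,y0])+.5)*k
for z,d in((.0,.016),(.022,.035),(.138,.038),(.149,.012)):cv2.polylines(im,[circ(i,z,d,f)],True,(0,0,255),1)
sc=r.capture("scene");j=r.camera_info("scene");c=px(j,t-np.array([0,0,.05])).astype(int);x1,y1=c[0]-20,c[1]-50
im2=cv2.resize(sc[y1:y1+100,x1:x1+40],None,fx=k,fy=k,interpolation=cv2.INTER_CUBIC)
g=lambda p:(p-np.array([x1,y1])+.5)*k
for z,d in((.0,.016),(.022,.035),(.138,.038),(.149,.012)):cv2.polylines(im2,[circ(j,z,d,g)],True,(0,0,255),1)
cv2.imwrite("pics/w4.png",np.hstack([im,im2]))
E
```

```text
[ 0.58896469 -0.19109193  0.106     ]
```

View pics/w4.png

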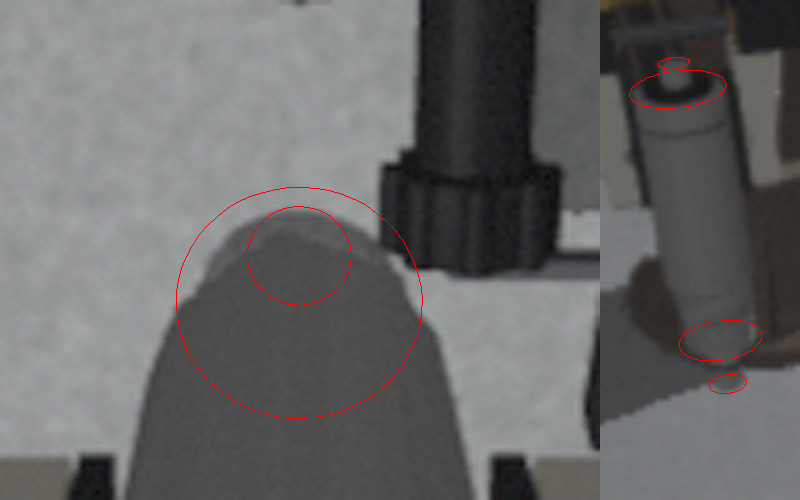

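The carried sensor is upright, with its spigot within about 1.5 mm of the predicted outline. The port is at about (0.588,-0.191). I'll move above it, then lower slowly while watching the forces.

Emit:
jog_arm --deltas '[[[-0.5,2.4,0,0,0],[-0.5,2.4,0,0,0],[-0.5,2.4,0,-2,0],[-0.5,0,0,-3,0],[-0.5,0,0,-3,0],[-0.5,0,0,-3,0],[-0.5,0,0,-1.5,0],[-0.5,0,0,0,0]]]'

```text
time_s: 24.8
tcp_pos: [0.5888, -0.1907, 0.2298]
eef_rot: [180.0, 0.1, -10.5]
contact_force: [-0.5, 0.1, -3.4]
gripper_width: 0.0374
gripper_force: 45.0
```

Emit:
jog_arm --deltas '[[[-0.5,0,0,0,0],[-0.5,0,0,0,0],[-0.5,0,0,0,0]]]'

```text
time_s: 25.18
tcp_pos: [0.5894, -0.1907, 0.2314]
eef_rot: [-180.0, -0.1, -10.5]
contact_force: [0.3, -0.9, -3.3]
gripper_width: 0.0374
gripper_force: 45.0
```

Emit:
jog_arm --deltas '[[[-0.5,0,0,-0.4,0],[-0.5,0,0,-0.4,0],[-0.5,0,0,-0.4,0],[-0.5,0,0,0,0],[-0.5,0,0,0,0]]]'

```text
time_s: 25.8
tcp_pos: [0.5892, -0.1907, 0.2186]
eef_rot: [180.0, -0.0, -10.5]
contact_force: [0.4, 0.1, -4.0]
gripper_width: 0.0374
gripper_force: 45.0
```

Emit:
jog_arm --deltas '[[[-0.5,0,0,-0.15,0],[-0.5,0,0,-0.15,0],[-0.5,0,0,0,0],[-0.5,0,0,0,0]]]'

```text
time_s: 26.3
tcp_pos: [0.5892, -0.1907, 0.2156]
eef_rot: [-180.0, -0.0, -10.5]
contact_force: [0.5, -0.1, -4.2]
gripper_width: 0.0372
gripper_force: 45.0
```

Emit:
jog_arm --deltas '[[[-0.5,0,0,-0.1,0],[-0.5,0,0,-0.1,0],[-0.5,0,0,0,0],[-0.5,0,0,0,0]]]'

```text
time_s: 26.8
tcp_pos: [0.5892, -0.1907, 0.2135]
eef_rot: [180.0, 0.0, -10.5]
contact_force: [0.2, 0.4, -3.8]
gripper_width: 0.0376
gripper_force: 45.0
```

Emit:
jog_arm --deltas '[[[-0.5,0,0,-0.1,0],[-0.5,0,0,-0.1,0],[-0.5,0,0,0,0],[-0.5,0,0,0,0]]]'

```text
time_s: 27.3
tcp_pos: [0.5892, -0.1907, 0.2116]
eef_rot: [180.0, 0.0, -10.5]
contact_force: [-1.1, -0.2, -4.0]
gripper_width: 0.0373
gripper_force: 45.0
```

Emit:
jog_arm --deltas '[[[-0.5,0,0,-0.1,0],[-0.5,0,0,-0.1,0],[-0.5,0,0,0,0],[-0.5,0,0,0,0]]]'

```text
time_s: 27.8
tcp_pos: [0.5892, -0.1907, 0.2096]
eef_rot: [-180.0, 0.0, -10.5]
contact_force: [0.4, 0.3, -3.5]
gripper_width: 0.0373
gripper_force: 45.0
```

Emit:
jog_arm --deltas '[[[-0.5,0,0,-0.1,0],[-0.5,0,0,-0.1,0],[-0.5,0,0,0,0],[-0.5,0,0,0,0]]]'

```text
time_s: 28.3
tcp_pos: [0.5892, -0.1907, 0.2076]
eef_rot: [-180.0, -0.0, -10.5]
contact_force: [0.8, -1.0, -3.1]
gripper_width: 0.0373
gripper_force: 45.0
```

Emit:
jog_arm --deltas '[[[-0.5,0,0,-0.1,0],[-0.5,0,0,-0.1,0],[-0.5,0,0,0,0],[-0.5,0,0,0,0]]]'

```text
time_s: 28.8
tcp_pos: [0.5894, -0.1908, 0.2061]
eef_rot: [180.0, -0.0, -10.5]
contact_force: [-0.9, 1.4, 2.7]
gripper_width: 0.0376
gripper_force: 45.0
```

Emit:
jog_arm --deltas '[[[-0.5,0,0,-0.1,0],[-0.5,0,0,-0.1,0],[-0.5,0,0,0,0],[-0.5,0,0,0,0]]]'

```text
time_s: 29.3
tcp_pos: [0.5895, -0.1909, 0.2045]
eef_rot: [180.0, -0.1, -10.5]
contact_force: [-1.9, 1.6, 6.3]
gripper_width: 0.0375
gripper_force: 45.0
```

Emit:
jog_arm --deltas '[[[-0.5,0,0,-0.1,0],[-0.5,0,0,0,0],[-0.5,0,0,0,0]]]'

```text
time_s: 29.68
tcp_pos: [0.5896, -0.1908, 0.2038]
eef_rot: [180.0, -0.1, -10.5]
contact_force: [-2.3, 1.2, 8.5]
gripper_width: 0.0375
gripper_force: 45.0
```

Emit:
jog_arm --deltas '[[[-0.5,0,0,-0.1,0],[-0.5,0,0,0,0],[-0.5,0,0,0,0],[-0.5,0,0,0,0]]]'

```text
time_s: 30.18
tcp_pos: [0.5897, -0.1909, 0.2032]
eef_rot: [180.0, -0.1, -10.4]
contact_force: [-2.5, 1.9, 10.4]
gripper_width: 0.0375
gripper_force: 45.0
```

```bash
python3 - <<'E'
from plant import r
import numpy as np
F=[];P=[];M=[]
for k in range(12):
    r.capture("scene");s=r.get_state();F.append(s["contact_force"]);P.append(s["tcp_pos"]);M.append(s["moment"])
print(np.mean(F,0),np.std(F,0),np.mean(P,0),np.mean(M,0),s["eef_rot"],s["time_s"],s["gripper_width"])
E
```

```text
[-2.71356747  1.8578597  10.49351456] [0.74937233 0.24704627 0.51348311] [ 0.58968884 -0.19087636  0.20316385] [0.93595403 1.31338198 0.00670086] [ 1.79980346e+02 -1.13371957e-01 -1.04474773e+01] 30.775 0.037182194210993405
```

The net seal load is about 14.3 N at 4.0 mm compression. There's about 3 N of side load, so I'll ease it with a small shift.

Emit:
jog_arm --deltas '[[[-0.5,-0.05,0.04,0,0],[-0.5,-0.03,0,-0.02,0],[-0.5,0,0,0,0],[-0.5,0,0,0,0],[-0.5,0,0,0,0]]]'

```text
time_s: 31.4
tcp_pos: [0.5894, -0.1907, 0.2032]
eef_rot: [180.0, -0.2, -10.4]
contact_force: [-1.9, 0.4, 10.6]
gripper_width: 0.0375
gripper_force: 45.0
```

```bash
cat >m.py <<'E'
from plant import r
import numpy as np
F=[];P=[]
for k in range(12):
    r.capture("scene");s=r.get_state();F.append(s["contact_force"]);P.append(s["tcp_pos"])
print(np.mean(F,0),np.std(F,0),np.mean(P,0),s["moment"],s["eef_rot"],s["time_s"],s["gripper_width"],s["gripper_force"])
E
python3 m.py
```

```text
[-1.93467342  0.95396278 10.57458393] [0.30675553 0.43792074 0.26480058] [ 0.58934422 -0.19071315  0.20320906] [0.51030266 0.84984757 0.0437203 ] [ 1.79966064e+02 -1.73200627e-01 -1.04415387e+01] 32.0 0.03712099371767715 44.98790502548218
```

Emit:
jog_arm --deltas '[[[-0.5,-0.08,0.04,-0.02,0],[-0.5,0,0,0,0],[-0.5,0,0,0,0],[-0.5,0,0,0,0],[-0.5,0,0,0,0]]]'

```text
time_s: 32.62
tcp_pos: [0.589, -0.1905, 0.2033]
eef_rot: [180.0, -0.2, -10.4]
contact_force: [-0.9, -0.2, 9.6]
gripper_width: 0.0373
gripper_force: 45.0
```

```bash
python3 m.py
```

```text
[-0.93699781  0.15723412 10.51510589] [0.54524781 0.4443698  0.39079372] [ 0.58899624 -0.1905504   0.20326222] [ 0.02218471  0.35091306 -0.01936205] [179.95250115  -0.236589   -10.43370892] 33.225 0.037410528553720596 44.985408782958984
```

The side load is gone and the seal carries a steady 14–15 N. Handing in.

```bash
python3 -c "
from plant import r
print(r.close_job())"
```

```text
the job is handed in; nothing more can be done
None
```

The job is handed in: I gave the pump four full strokes (each down to the stop and released) and am holding the tallest sensor in the test port at about 14.3 N on the seal, with side load under 1 N. I didn't touch the other two sensors, and the clock read about 33 s.

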